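# Flip the weld coupon over in the turning jig

## Robot

A 6-joint arm with a two-finger parallel gripper is mounted at the origin on a cart in front of the work surface, level with it; the furniture and walls round the work are solid. World frame = base frame: x ahead of the robot, y to its left, z up, the work surface at z = 0. Lengths are in m, angles in rad, forces in N, time in s.
With the tool pointing down it reaches from about 0.375 to 0.9 m from the base axis. Payload 3.1 kg.
Tool frame: the origin (TCP) lies midway between the tips of the shut fingers; the grasp point (between the pads) lies robot.grip_point_offset behind it (robot.grip_point_offset is the distance from the TCP to the grasp point, in m); z points along the fingers, y is the direction in which the jaws open and shut (so a half turn about z gives the same grasp; the last joint's range is limited). The gripper opens to 87 mm and grips with 3 to 60 N. Pads are 19 mm wide; open, the fingers measure 117 mm over their backs; the gripper's body (75 mm by 190 mm) begins 51 mm behind the grasp point.
Start: joints at [-1.296, 0.527, 1.433, -0, 1.181, -0.178], TCP at [0.274, -0.562, 0.192] pointing down, gripper open.
Joint ranges: [-3.08, 3.08], [-0.75, 2.2], [0.22, 2.44], [-1.43, 4.57], [0, 2.65], [-2.85, 2.85]. Speed limits (rad/s): [2.79, 2.79, 3.14, 3.14, 3.14, 3.14].

## Interface

Orientations are given as a unit quaternion [x, y, z, w].
In Python, from rig import robot, cams, hand_in gives the robot as it stands. The module is installed in compiled form; this text tells all that it offers.
- The arm moves only by the tool send_rows, never from a script. Its argument "steps" is one flat list of numbers, 5 for each row, row after row: the finger opening in m, from 0 to 0.087, then the shift along the tool's x, y, z in m, then the turn about the tool's z in rad. A call has 1 to 8 rows; each row is the pose to reach, as a shift and turn from the pose measured when the call began, along the tool's axes at that moment; what a row does not reach only later rows make up. A row lasts 1/8 s, in which the tool goes at most 62.5 mm and 10.7 degrees, less where a joint would pass 70% of its speed; a pose out of reach is approached as far as the arm can. A call with a gripper value outside its range is refused whole. The fingers move at their own pace and stop on an object; "force" is the grip in N (left out, the last holds). Time passes only in rows, so rows that repeat a pose let the fingers close. It gives the time, the measured TCP pose, the force and the opening at its end, in the units of the state.
- robot.get_obs(): the state, without advancing time (a new reading comes with each control period).
- cams.camera(name): name is "scene" or "top"; returns a dict with "color" (400x640x3 uint8, red, green, blue), "range_z" (400x640 float32, m along the optical axis (not along the pixel's ray), 0 where there is no reading), "intrinsics" (3x3 intrinsics, pixels), "extrinsics" (4x4, takes a point from camera to world coordinates). Camera axes: x right, y down, z forward; pixel columns grow to the right and rows downward; lengths in m; the calibration is good to about 2 mm. A picture is of the moment at which its call begins.
- hand_in(): hands the job in, once; it reports no verdict.
The state is a dict: "time": time; "q": joint angles; "joint_velocities": joint speeds; "joint_torque": joint torques, N m; "position": TCP position; "tool_rot": TCP orientation; "ft_force": force on the tool from outside, world axes, zero at the start; "moment": the same for the moment, N m; "grip_width": finger opening in m.
Only numpy, scipy, OpenCV 4.12 (cv2) and the standard library are available. Lean on these libraries where they do the work, as an engineer would, in place of code of your own. Each camera call takes 0.05 s, during which the arm holds its last target.

## Task

The flat steel weld coupon on the low floor of the turning jig lies with its V groove underneath. Take the turner by its upright handle, work its blade in under the coupon's free end while the blade lip slides lightly on the jig floor, and flip the coupon over the step, without throwing it, so that it lies flat on the raised bed between the rails, groove up; then stand the turner back on the bench beside the jig. Never lean on the jig or the coupon with the turner (stay clearly below 20 N), never touch the coupon with the gripper, and leave the other things alone.

Things in the scene. Friction and masses are not known exactly. Their poses are not given: they have to be found in the camera images.
- jig: Turning jig, a dark steel block fixed level on the bench, 272 x 116 mm, turned about the vertical. Origin on the centre line, 20 mm straight below the upper edge of the 6 mm step between low floor and raised bed. x runs from floor to bed, z up. Low floor: x = -150 to 0 mm, top 14 mm above the origin. It is let into the bench to a depth that varies, floor 8 to 14 mm above the bench: feel for it.
- jig_bed (a point): Centre of the jig's raised bed, on its top, 20 mm above the jig's origin, same axes; the bed runs from the step (x = -56 mm here) to an end stop (x = +56 mm, 10 mm thick, 8 mm above the bed). Side rails 10 mm wide with inner faces at y = +-43 mm stand 8 mm above the bed, and 10 mm above the low floor for the 96 mm in front of the step.
- coupon: Loose flat steel plate of two halves joined edge to edge, 80 (x) x 76 (y) x 8 mm, 0.26 to 0.46 kg. Origin at its centre, half-way through. z points out of the smooth face, up at the start; the other face has a V groove 8 mm wide along x and lies on the jig's low floor. Its x is within 0.04 rad of the jig's x; 5 to 16 mm of gap to the step.
- coupon_end (a point): Middle of the coupon's free end, the one away from the step (-40 mm along the coupon's x, half-way through the thickness). Both ends are bevelled on both faces: the edge starts 2 mm above the floor and the bevel runs 5 mm in, so a thin lip held down on the floor goes in under it, after pushing the coupon home against the step.
- turner_grip (a point): Nominal centre of the turner's grip: 85 mm square above the blade's underside. The grip is an upright wooden bar 24 (x) x 30 (y) mm, from 45 to 117 mm above the underside, on a neck 16 mm thick. z is square to the blade, x points to its lip. The neck is bent: the handle leans up to 0.14 rad towards or away from the lip (grip up to 12 mm off along x), stiffly, by an amount not measured.
- turner: Turner, a loose 0.28 kg spatula standing on the bench on its flat blade. Origin on the blade's underside below the handle; x points to the lip, z up. Blade: polished steel (friction 0.2), 50 mm wide, from x = -15 to the lip at 65 mm; 3 mm thick, thinning over the front 25 mm to 1 mm at the lip. Held by its bent handle the lip may stand 9 mm high or low: tip it lip-down about 0.17 rad and feel.
- the_spanner_17: combination spanner 205 mm long, bystander; origin at the centre of its underside; leave it alone
- the_nut_m20: large hex nut, bystander; origin at the centre of its underside; leave it alone
- the_nut_m16: hex nut 27 mm across, bystander; origin at the centre of its underside; leave it alone
- the_bolt_m16: hex bolt 72 mm long, bystander; origin at the centre of its underside; leave it alone
- the_tube_offcut: rusty square tube offcut 40x64x40 mm, bystander; origin at the centre of its underside; leave it alone
Things that resemble listed ones, but are neither listed nor needed, are in the scene too. Of the things that look like the turner, the larger one is meant. There is more than one size of the coupon; the one meant has the size given above.

How it is judged:
By the outcome, as a careful person would: the job done as asked, in the order asked, and still so for the second after the job is handed in, with the robot touching nothing.
It also fails if it takes over 58 s, if anything falls off the work surface, if the arm or the gripper's body presses on something with over 40 N, if the wrist force passes 120 N, or if a joint passes its speed limit or range.

## Working session

There is one attempt and no reset: what is moved stays moved. The work goes in short steps, Python scripts to look and compute and a tool call to move; the robot and the scene stay as the last step left them, time stands still between calls to the robot, and variables do not carry over. Pictures are saved under pics/ and viewed, and the job is handed in when it is done.

Besides the shell and the picture viewer there is one more tool, called by a JSON object that holds its "method" and its "body". send_rows: Moves the arm, as the interface text tells. Its arguments: {"type":"object","properties":{"steps":{"type":"array","items":{"type":"number"}},"force":{"type":"number"}},"required":["steps"]}

```bash
mkdir -p pics; ls
cat > h.py <<'E'
import numpy as np, cv2
from rig import robot, cams
def save(n,c,s=1.0): 
    im=cv2.cvtColor(c,cv2.COLOR_RGB2BGR); cv2.imwrite('pics/'+n, im if s==1 else cv2.resize(im,None,fx=s,fy=s,interpolation=cv2.INTER_CUBIC))
def pts(d):
    z=d['range_z'];K=d['intrinsics'];T=d['extrinsics']
    v,u=np.mgrid[0:z.shape[0],0:z.shape[1]]
    P=np.stack([(u-K[0,2])/K[0,0]*z,(v-K[1,2])/K[1,1]*z,z],-1)
    W=P@T[:3,:3].T+T[:3,3]; W[z==0]=np.nan
    return W
def ray(d,u,v,h):
    K=d['intrinsics'];T=d['extrinsics']
    r=T[:3,:3]@np.array([(u-K[0,2])/K[0,0],(v-K[1,2])/K[1,1],1]);o=T[:3,3]
    return o+r*(h-o[2])/r[2]
E
python3 - <<'E'
from h import *
import pickle
for n in ['scene','top']:
    d=cams.camera(n); save(n+'0.png',d['color']); pickle.dump(d,open(n+'0.pkl','wb'))
    print(n,d['intrinsics'].tolist(),d['extrinsics'].round(4).tolist())
print(robot.get_obs(), robot.grip_point_offset)
E
```

```text
pics
scene [[413.87563613834084, 0.0, 320.2849283147517], [0.0, 413.87563613834084, 199.5670511333012], [0.0, 0.0, 1.0]] [[0.7692, -0.2834, 0.5727, 0.0174], [-0.6388, -0.3656, 0.677, -0.5744], [0.0175, -0.8866, -0.4623, 0.5049], [0.0, 0.0, 0.0, 1.0]]
top [[450.44545844038225, 0.0, 314.64211354134807], [0.0, 450.44545844038225, 201.22984300615448], [0.0, 0.0, 1.0]] [[-0.0221, -0.9946, 0.1014, 0.4058], [-0.9998, 0.0222, -0.0004, 0.0036], [-0.0019, -0.1013, -0.9948, 1.2341], [0.0, 0.0, 0.0, 1.0]]
{'time': 0.1, 'q': array([-1.29549706e+00,  5.28376649e-01,  1.43373485e+00,  2.41841204e-06,
        1.18142396e+00, -1.78470927e-01]), 'joint_velocities': array([-1.43411327e-03, -4.24924189e-03, -2.98012819e-03,  4.40868156e-04,
        5.60963079e-05,  9.96652728e-04]), 'joint_torque': array([-3.46645311e-04, -4.40985703e+01, -1.77150965e+01,  6.34743716e-02,
        5.34073915e-02, -4.20159608e-05]), 'position': array([ 0.27382274, -0.56104224,  0.19157995]), 'tool_rot': array([ 9.74371442e-01,  2.24942991e-01, -4.58943845e-05, -9.70319351e-04]), 'ft_force': array([-0.87741022,  0.15360539,  0.26221946]), 'moment': array([-0.00234803,  0.02125516,  0.03747548]), 'grip_width': 0.08692832956837482} 0.0187
```

View pics/scene0.png

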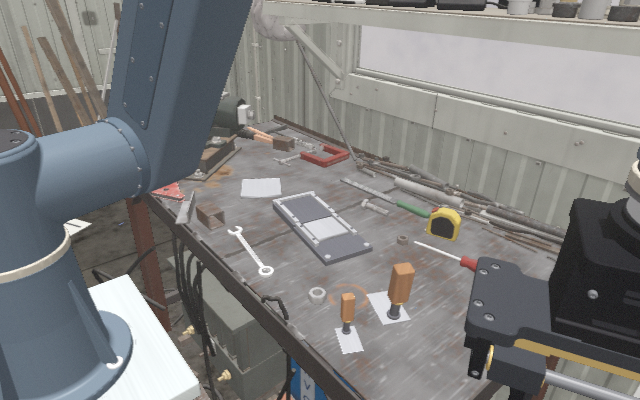

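View pics/top0.png

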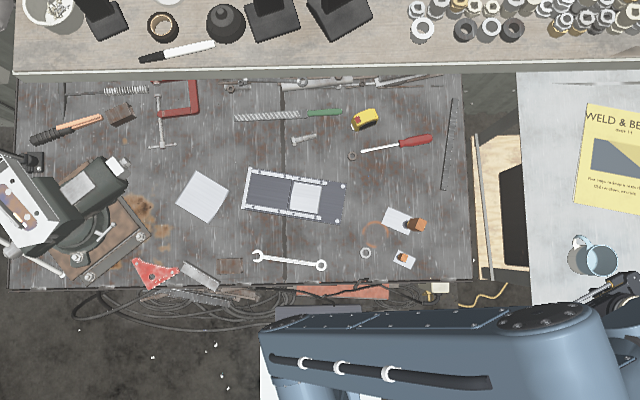

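The scene shows two turners: a larger one at scene (400,288) / top (400,220) and a smaller one at scene (348,315) / top (404,259). There are also two plates: one in the jig at top (307,197), and a bigger pale one loose on the bench at top (202,196). I'll check these in close crops.

Run:
```python
from h import *
import pickle
s=pickle.load(open('scene0.pkl','rb'));t=pickle.load(open('top0.pkl','rb'))
a=t['color'][150:280,230:450]; save('t_crop.png',a,3.6)
a=s['color'][180:360,260:430]; save('s_crop.png',a,3.3)
W=pts(t)
for u,v in [(202,196),(307,197),(270,190),(335,200),(400,220),(392,215),(418,225),(404,259),(299,178),(265,260)]: print(u,v,W[v,u].round(4))
W=pts(s)
for u,v in [(400,270),(395,310),(405,265),(348,300),(325,228),(298,210),(352,248)]: print('s',u,v,W[v,u].round(4))
```

```text
202 196 [0.5513 0.3101 0.0132]
307 197 [0.5412 0.0236 0.0226]
270 190 [0.5628 0.1237 0.02  ]
335 200 [ 0.5325 -0.0525  0.0113]
400 220 [ 0.4744 -0.229   0.0037]
392 215 [ 0.4884 -0.2074  0.0051]
418 225 [ 0.4547 -0.2519  0.116 ]
404 259 [ 0.3706 -0.2218  0.074 ]
299 178 [0.5935 0.0442 0.023 ]
265 260 [ 0.374   0.1416 -0.    ]
s 400 270 [ 0.448  -0.2596  0.1145]
s 395 310 [ 0.4583 -0.2527  0.0226]
s 405 265 [ 0.4619 -0.2576  0.1165]
s 348 300 [ 0.371  -0.2271  0.0743]
s 325 228 [0.5388 0.0236 0.0197]
s 298 210 [0.5437 0.1307 0.0173]
s 352 248 [ 0.5402 -0.0632  0.0116]
```

```bash
sleep 1
```

```text
(no output)
```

View pics/t_crop.png

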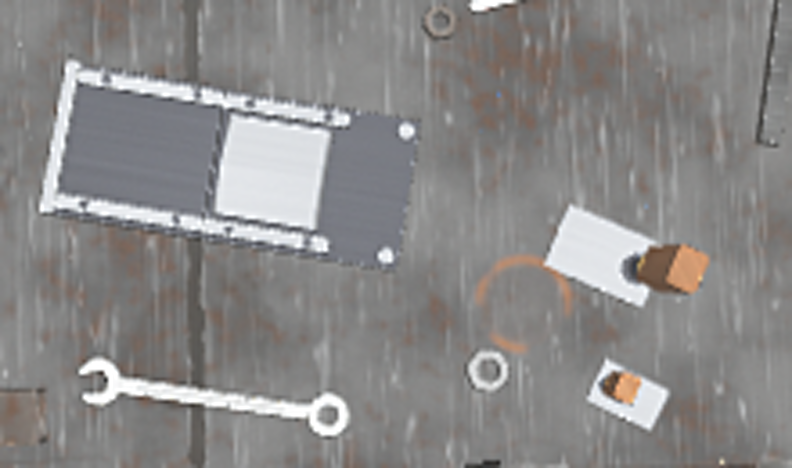

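View pics/s_crop.png

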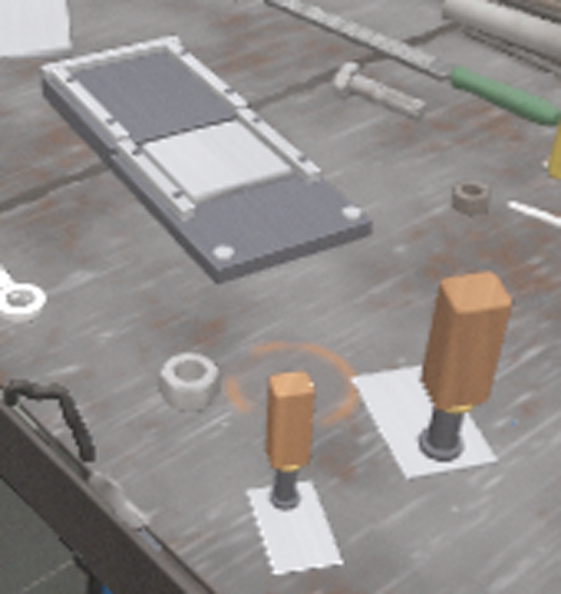

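The larger turner is the one with its handle at scene (400,285), handle top about 0.116 m high. The smaller one at scene (348,310) is only 0.074 m high. In the jig, the plate at top (307,197) is about 80×76. The loose plate at top (202,196) is larger and lies on the bench. The turner and coupon I want are therefore the upright 117 mm turner and the plate in the jig. Next I'll measure both.

Run:
```python
from h import *
import pickle
for nm in ['top','scene']:
    d=pickle.load(open(nm+'0.pkl','rb')); c=d['color'].astype(int); W=pts(d)
    br=(c.min(2)>165).astype(np.uint8)
    n,l,st,ce=cv2.connectedComponentsWithStats(br,connectivity=4)
    for i in range(1,n):
        if st[i,4]>150:
            m=(l==i); w=np.nanmedian(W[m],0)
            if 0.3<w[0]<0.75 and -0.4<w[1]<0.45 and w[2]<0.06:
                cs,_=cv2.findContours(m.astype(np.uint8),0,1); k=max(cs,key=cv2.contourArea)[:,0,:]
                P=np.array([ray(d,u,v,w[2])[:2] for u,v in k])
                r=cv2.minAreaRect((P*1000).astype(np.float32))
                print(nm,i,st[i],ce[i].round(1),'w',w.round(4),'rect',np.round(r[0],1),np.round(r[1],1),round(r[2],1))
    # handle orange
    hsv=cv2.cvtColor(d['color'],cv2.COLOR_RGB2HSV)
    o=((hsv[...,0]<18)&(hsv[...,1]>110)&(W[...,2]>0.105)&(W[...,2]<0.13)).astype(np.uint8)
    n,l,st,ce=cv2.connectedComponentsWithStats(o)
    for i in range(1,n):
        if st[i,4]>20:
            m=l==i; w=np.nanmean(W[m],0); P=W[m][:,:2]*1000
            print(nm,'handle top',st[i],w.round(4),cv2.minAreaRect(P.astype(np.float32)))
```

```text
top 315 [241 167  43  42 313] [255.  183.7] w [0.5995 0.1796 0.0253] rect [562.3 144.4] [ 98.7 114.6] 79.1
top 319 [ 175  170   54   53 1558] [202.  196.7] w [0.5493 0.3108 0.011 ] rect [550.  310.7] [111.3 106.8] 57.5
top 332 [290 182  32  32 799] [305.1 197.3] w [0.5411 0.029  0.0193] rect [541.5  28.9] [78.1 76.7] 79.3
top 358 [254 205  61  14 228] [284.1 211.7] w [0.5019 0.0836 0.0232] rect [502.9  86.3] [165.1  11.1] 79.2
top 359 [381 205  32  30 471] [395.6 219.9] w [ 0.4769 -0.2166  0.0028] rect [ 474.7 -223.6] [82.4 56.8] 62.0
top 407 [252 249  75  22 393] [289.2 260.1] w [0.3721 0.0761 0.0059] rect [371.6  76.6] [204.3  34.9] 79.9
top 408 [393 249  23  21 172] [404.8 260.4] w [ 0.3629 -0.2422  0.0016] rect [ 367.4 -235.3] [52.9 35.2] 61.0
top 428 [181 261  38  31 368] [198.5 276.1] w [0.3353 0.3206 0.0045] rect [335.2 321.3] [114.8  26.2] 57.8
top handle top [415 218  11  13  96] [ 0.4563 -0.2577  0.1158] ((456.425048828125, -258.0856628417969), (21.088886260986328, 28.444509506225586), 67.5922622680664)
scene 222 [240 178  42  20 743] [260.3 187.4] w [0.546  0.3042 0.0108] rect [548.1 306.4] [120. 108.] 57.4
scene 230 [176 191  18  32 196] [183.6 210.6] w [0.3295 0.3115 0.004 ] rect [348.1 342.1] [164.5  21.9] 58.2
scene 231 [ 273  191   84   54 1160] [318.1 220.9] w [0.5429 0.04   0.0199] rect [556.4  88.8] [230.5 115.9] 79.0
scene 269 [227 226  47  52 424] [252.3 253.5] w [0.3702 0.0515 0.0056] rect [373.9  74.7] [206.9  34.2] 81.2
scene 302 [366 291  48  34 651] [385.3 307.6] w [ 0.4693 -0.2218  0.0023] rect [ 476.7 -225. ] [80.8 59.5] 65.7
scene 333 [334 326  30  28 506] [348.7 340.4] w [ 0.3665 -0.2393  0.0014] rect [ 367.  -234.8] [54.6 38.7] 62.0
```

```bash
cat >> h.py <<'E'
from scipy.spatial.transform import Rotation as R
def go(x,y,z,phi_deg=None):
    o=robot.get_obs(); Rm=R.from_quat(o['tool_rot']).as_matrix(); p=o['position']
    s=Rm.T@(np.array([x,y,z])-p); phi=np.arctan2(Rm[1,0],Rm[0,0])
    t=0 if phi_deg is None else -(np.deg2rad(phi_deg)-phi)
    print('shift',s.round(4),'turn',round(float(t),4),'now',p.round(4),'phi',np.degrees(phi).round(2),'zax',Rm[:,2].round(4),'t',o['time'],'F',o['ft_force'].round(2),'M',o['moment'].round(3),'w',round(float(o['grip_width']),4))
E
python3 -c "
from h import *
go(.459,-.255,.19,64.5)"
```

```text
shift [ 0.3006 -0.1939  0.0021] turn -0.672 now [ 0.2738 -0.561   0.1916] phi 26.0 zax [-5.0e-04  1.9e-03 -1.0e+00] t 0.1 F [-0.88  0.15  0.26] M [-0.002  0.021  0.037] w 0.0869
```

{"method": "send_rows", "body": {"steps": [0.065,0.3006,-0.1939,0.002,-0.672,0.065,0.3006,-0.1939,0.002,-0.672,0.065,0.3006,-0.1939,0.002,-0.672,0.065,0.3006,-0.1939,0.002,-0.672,0.065,0.3006,-0.1939,0.002,-0.672,0.065,0.3006,-0.1939,0.002,-0.672,0.065,0.3006,-0.1939,0.002,-0.672,0.065,0.3006,-0.1939,0.002,-0.672], "force": 30}}

```text
time: 1.1
position: [0.4589, -0.2552, 0.1899]
tool_rot: [0.846, 0.534, 0.0, -0.001]
ft_force: [0.6, -0.1, -0.1]
grip_width: 0.0649
```

```bash
python3 -c "
from h import *
go(.459,-.255,.066,64.5)
d=cams.camera('scene'); save('s1.png',d['color'][140:360,260:560],2.6)
d=cams.camera('top'); save('t1.png',d['color'][150:290,340:480],4)"
```

```text
shift [1.000e-04 2.000e-04 1.239e-01] turn 0.0007 now [ 0.4589 -0.2552  0.1899] phi 64.54 zax [-9.0e-04  1.5e-03 -1.0e+00] t 1.1 F [ 0.6  -0.08 -0.14] M [-0.016 -0.071 -0.037] w 0.0649
```

View pics/s1.png

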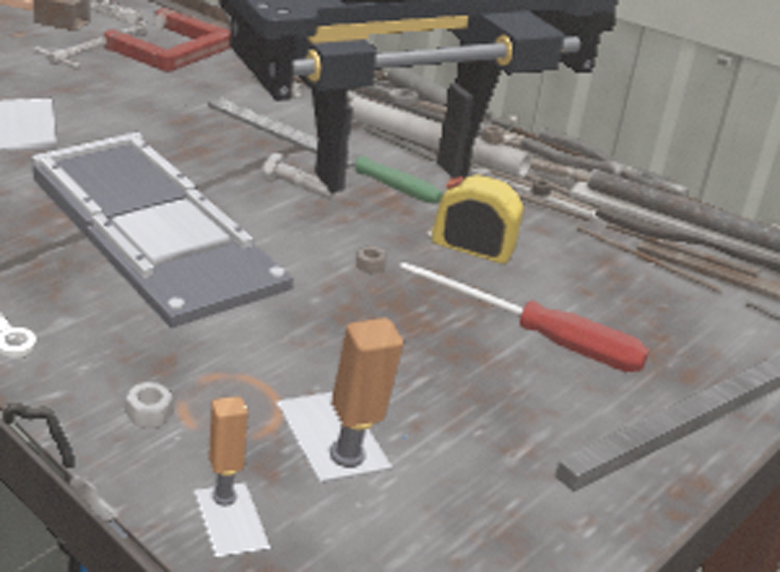

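The crop shows both open fingers straddling the big turner's handle at crop (367,375), with the small turner well clear at crop (228,450). Now descending.

{"method": "send_rows", "body": {"steps": [0.065,0,0,0.04,0,0.065,0,0,0.08,0,0.065,0,0,0.11,0,0.065,0,0,0.124,0,0.065,0,0,0.124,0]}}

```text
time: 1.82
position: [0.4578, -0.2565, 0.0653]
tool_rot: [0.846, 0.532, -0.0, -0.002]
ft_force: [-0.2, 0.8, 0.2]
grip_width: 0.065
```

```bash
python3 -c "
from h import *
go(.459,-.255,.066,64.5)
d=cams.camera('scene'); save('s2.png',d['color'][180:360,320:480],3.3)
d=cams.camera('top'); save('t2.png',d['color'][150:290,340:480],4)"
```

```text
shift [ 0.0019  0.0004 -0.0007] turn -0.0029 now [ 0.4578 -0.2565  0.0653] phi 64.34 zax [-0.002   0.0026 -1.    ] t 1.825 F [-0.18  0.77  0.15] M [-0.044 -0.084  0.016] w 0.065
```

View pics/s2.png

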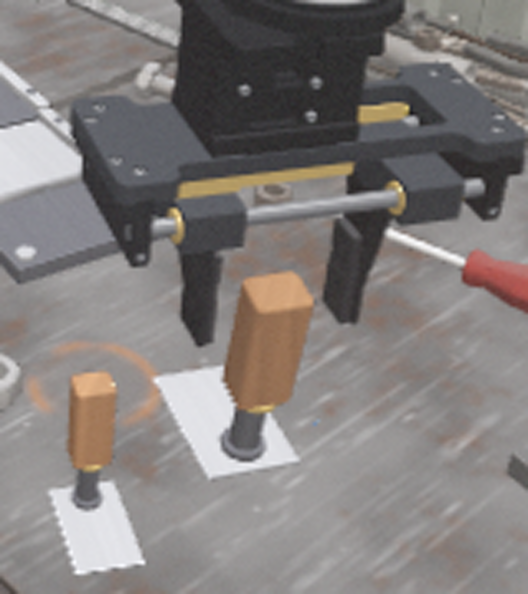

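```bash
python3 -c "
from h import *
o=robot.get_obs();p=o['position'];Rm=R.from_quat(o['tool_rot']).as_matrix()
for nm in ['scene','top']:
  d=cams.camera(nm);T=d['extrinsics'];K=d['intrinsics']
  for q in [p,p+Rm[:,1]*.0325,p-Rm[:,1]*.0325,p-Rm[:,2]*.0187]:
    c=T[:3,:3].T@(q-T[:3,3]);print(nm,q.round(3),(K@(c/c[2]))[:2].round(1))
  W=pts(d)
  hsv=cv2.cvtColor(d['color'],cv2.COLOR_RGB2HSV)
  o=((hsv[...,0]<18)&(hsv[...,1]>110)&(W[...,2]>0.03)&(W[...,2]<0.13)&(W[...,0]>.42)&(W[...,0]<.5)&(abs(W[...,1]+.25)<.06))
  P=W[o]; print(nm,len(P))
  for a in np.arange(.04,.125,.01):
    s=P[abs(P[:,2]-a)<.005]
    if len(s): print(round(a,3),len(s),s.mean(0).round(4))
"
```

```text
scene [ 0.459 -0.257  0.067] [400.  290.5]
scene [ 0.488 -0.271  0.067] [418.4 287.5]
scene [ 0.43  -0.243  0.067] [381.2 293.4]
scene [ 0.459 -0.257  0.085] [401.3 281.3]
scene 268
0.05 25 [ 0.4529 -0.2603  0.0509]
0.06 39 [ 0.4543 -0.2619  0.0595]
0.07 40 [ 0.4534 -0.2635  0.0698]
0.08 33 [ 0.4525 -0.2645  0.0797]
0.09 47 [ 0.453  -0.2658  0.09  ]
0.1 35 [ 0.4509 -0.266   0.1006]
0.11 49 [ 0.451  -0.2655  0.1095]
top [ 0.459 -0.257  0.067] [415.6 224.2]
top [ 0.488 -0.271  0.067] [420.5 212.8]
top [ 0.43  -0.243  0.067] [410.6 235.7]
top [ 0.459 -0.257  0.085] [417.2 223.9]
top 5
0.05 1 [ 0.4633 -0.2403  0.0527]
0.06 3 [ 0.4653 -0.2437  0.062 ]
0.07 1 [ 0.4674 -0.2446  0.0709]
```

```bash
python3 -c "
from h import *
go(.459,-.255,.066,64.5)
d=cams.camera('scene'); a=d['color'][180:360,320:480]; save('s3.png',a,3.3)
W=pts(d)
for u,v in [(379,281),(380,275),(424,275),(426,262),(381,290)]: print(u,v,W[v,u].round(4),d['color'][v,u])
"
```

```text
shift [ 0.0015 -0.001   0.0011] turn -0.0016 now [ 0.4593 -0.2568  0.0671] phi 64.41 zax [ 1.3e-03 -2.0e-04 -1.0e+00] t 2.025 F [ 0.21 -0.22 -0.23] M [-0.029 -0.062  0.031] w 0.0652
379 281 [ 0.4187 -0.2447  0.0984] [92 91 90]
380 275 [ 0.4172 -0.2466  0.1118] [49 48 51]
424 275 [ 0.4853 -0.2792  0.0988] [64 60 60]
426 262 [ 0.4846 -0.2795  0.1245] [63 59 61]
381 290 [ 0.5    -0.1849 -0.0008] [156 152 151]
```

View pics/s3.png

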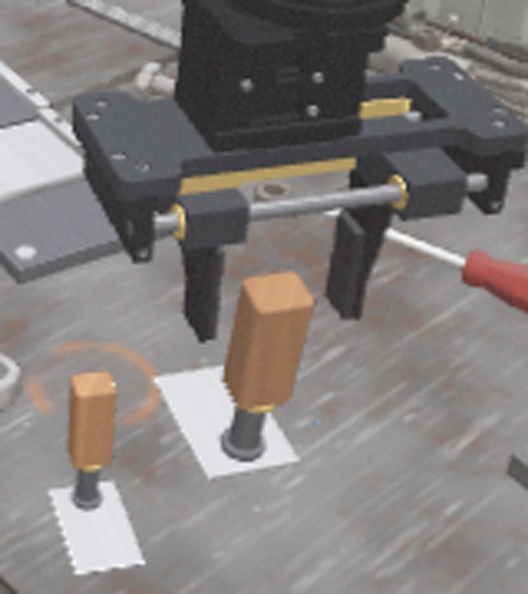

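The crop shows the visible fingertips (crop (205,335) and (348,315)) roughly 20 mm higher than the TCP reading suggests. The gripper body still clears the handle top, so I'll go 8 mm lower and then close.

{"method": "send_rows", "body": {"steps": [0.065,0.001,0,0.005,0,0.065,0.001,0,0.009,0,0.045,0.001,0,0.009,0,0.035,0.001,0,0.009,0,0.028,0.001,0,0.009,0,0.02,0.001,0,0.009,0,0.02,0.001,0,0.009,0], "force": 25}}

```text
time: 2.95
position: [0.4597, -0.2558, 0.0581]
tool_rot: [0.846, 0.533, 0.0, 0.0]
ft_force: [-0.2, -0.3, 0.6]
grip_width: 0.0298
```

```bash
python3 -c "
from h import *
go(.459,-.255,.066,64.5)
d=cams.camera('scene'); a=d['color'][180:360,320:480]; save('s4.png',a,3.3)
"
```

```text
shift [ 0.0004 -0.0009 -0.0079] turn -0.0015 now [ 0.4597 -0.2558  0.0581] phi 64.41 zax [ 1.3e-03 -3.0e-04 -1.0e+00] t 2.95 F [-0.21 -0.28  0.64] M [-0.022 -0.053 -0.007] w 0.0298
```

View pics/s4.png

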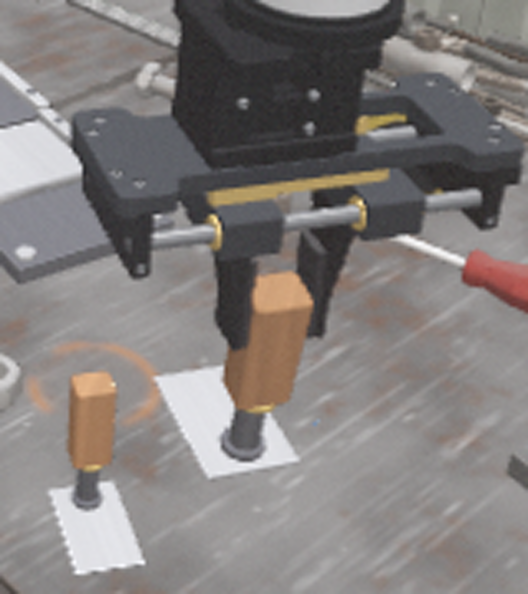

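The fingers are on the handle at 29.8 mm, crop (235,310) and (318,300). Now I'll firm the grip and lift.

{"method": "send_rows", "body": {"steps": [0.015,0,0,0,0,0.015,0,0,0,0,0.015,0,0,-0.01,0,0.015,0,0,-0.03,0,0.015,0,0,-0.05,0,0.015,0,0,-0.06,0,0.015,0,0,-0.06,0], "force": 55}}

```text
time: 3.88
position: [0.4599, -0.256, 0.1188]
tool_rot: [0.846, 0.533, 0.001, 0.001]
ft_force: [0.0, -0.8, -3.3]
grip_width: 0.0295
```

```bash
python3 -c "
from h import *
go(.459,-.255,.066,64.5)
d=cams.camera('scene'); a=d['color'][130:330,310:490]; save('s5.png',a,3)
d=cams.camera('top'); a=d['color'][150:290,340:480]; save('t5.png',a,4)
W=pts(d); c=d['color'].astype(int); m=(c.min(2)>150)&(W[...,2]>.03)&(W[...,2]<.1)&(abs(W[...,0]-.47)<.07)&(abs(W[...,1]+.22)<.08)
P=W[m];print(len(P));A=np.c_[P[:,:2]-P[:,:2].mean(0),np.ones(len(P))];print(np.linalg.lstsq(A,P[:,2],rcond=None)[0],P.mean(0))
"
```

```text
shift [ 0.0005 -0.0014  0.0528] turn -0.0014 now [ 0.4599 -0.256   0.1188] phi 64.42 zax [ 0.0024 -0.0013 -1.    ] t 3.875 F [ 0.01 -0.81 -3.28] M [-0.077  0.063  0.016] w 0.0295
459
[-0.00037336 -0.02439924  0.06253827] [ 0.47580831 -0.21511457  0.06253827]
```

View pics/s5.png

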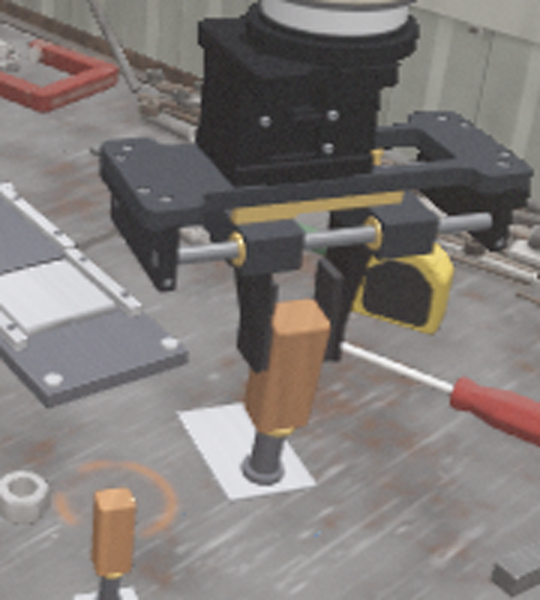

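View pics/t5.png

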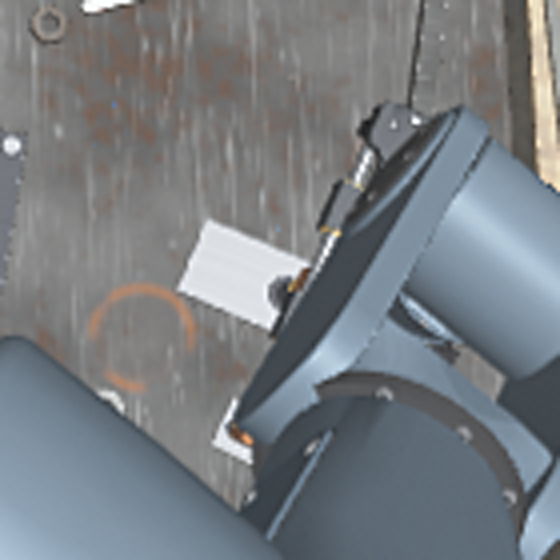

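The turner is held upright, with its blade at scene crop (245,455). The range fit shows it near level, possibly slightly lip-down. Next I'll measure the blade relative to the TCP and refine the jig line and the step.

Run:
```python
from h import *
import pickle
o=robot.get_obs();p=o['position'];Rm=R.from_quat(o['tool_rot']).as_matrix()
d=cams.camera('scene');W=pts(d);c=d['color'].astype(int)
d2=cams.camera('top');W2=pts(d2);c2=d2['color'].astype(int)
for nm,d,W,c in (('scene',d,W,c),('top',d2,W2,c2)):
    m=((c.min(2)>150)&(W[...,2]>.035)&(W[...,2]<.09)&(abs(W[...,0]-.47)<.08)&(abs(W[...,1]+.21)<.09)).astype(np.uint8)
    n,l,st,ce=cv2.connectedComponentsWithStats(m);i=1+np.argmax(st[1:,4]);m=l==i
    P=W[m]; z=np.median(P[:,2])
    k=max(cv2.findContours(m.astype(np.uint8),0,1)[0],key=cv2.contourArea)[:,0]
    Q=np.array([ray(d,u,v,z)[:2] for u,v in k])*1000
    r=cv2.minAreaRect(Q.astype(np.float32)); B=cv2.boxPoints(r)/1000
    print(nm,z,np.round(r[0],1),np.round(r[1],1),r[2]); 
    rel=(np.c_[B,np.full(4,z)]-p)@Rm; print('corners in tool',(rel*1000).round(1).tolist())
# jig from the first images: edges of coupon, bed
s=pickle.load(open('scene0.pkl','rb'));t=pickle.load(open('top0.pkl','rb'))
u=np.array([.187,.982]);w=np.array([-.982,.187]);C=np.array([.5415,.0289])
for nm,d in (('top',t),('scene',s)):
    W=pts(d);c=d['color'].astype(int).mean(2)
    # profile along jig x on lines, ray cast at z floor/ bed
    K=d['intrinsics'];T=d['extrinsics']
    for h,rg in ((.0195,(-60,60)),(.0175,(30,180)),(.0115,(-150,-35))):
        X=np.arange(rg[0],rg[1],1.5);prof=[]
        for a in X:
            v=[]
            for b in (-15,-8,0,8,15):
                q=np.r_[C+u*a/1000+w*b/1000,h];cc=T[:3,:3].T@(q-T[:3,3]);px=K@(cc/cc[2])
                v.append(cv2.getRectSubPix(c.astype(np.float32),(1,1),(float(px[0]),float(px[1])))[0,0])
            prof.append(np.mean(v))
        prof=np.array(prof);g=np.diff(prof);idx=np.argsort(-abs(g))[:7]
        print(nm,h,[(X[i]+.75,round(float(g[i]),0)) for i in sorted(idx)])
    for reg,(a0,a1) in {'floor':(-95,-48),'coup':(-30,30),'bed':(60,140)}.items():
        D=(W[...,:2]-C)@np.stack([u,w],1)*1000
        m=(D[...,0]>a0)&(D[...,0]<a1)&(abs(D[...,1])<30)&(W[...,2]<.05);print(reg,np.median(W[m][:,2]).round(4))
```

```text
scene 0.06195396336491549 [ 472.8 -224.5] [80.1 51.6] 64.770263671875
corners in tool [[-6.5, -26.6, 55.8], [-6.2, 25.0, 55.8], [74.0, 24.5, 55.8], [73.7, -27.1, 55.8]]
top 0.062223692265691466 [ 473.3 -219. ] [72.8 50.2] 64.83466339111328
corners in tool [[2.3, -27.8, 55.5], [2.7, 22.4, 55.5], [75.5, 21.8, 55.6], [75.1, -28.3, 55.5]]
top 0.0195 [(np.float64(-39.75), 28.0), (np.float64(-38.25), 35.0), (np.float64(-36.75), 28.0), (np.float64(38.25), -41.0), (np.float64(39.75), -46.0), (np.float64(41.25), -19.0), (np.float64(45.75), 15.0)]
top 0.0175 [(np.float64(38.25), -39.0), (np.float64(39.75), -49.0), (np.float64(156.75), 25.0), (np.float64(158.25), 52.0), (np.float64(159.75), 33.0), (np.float64(167.25), -44.0), (np.float64(168.75), -39.0)]
top 0.0115 [(np.float64(-107.25), -6.0), (np.float64(-105.75), -8.0), (np.float64(-104.25), -3.0), (np.float64(-41.25), 9.0), (np.float64(-39.75), 27.0), (np.float64(-38.25), 36.0), (np.float64(-36.75), 29.0)]
floor 0.0114
coup 0.0194
bed 0.0174
scene 0.0195 [(np.float64(-42.75), 14.0), (np.float64(-41.25), 16.0), (np.float64(-39.75), 16.0), (np.float64(-38.25), 14.0), (np.float64(35.25), -27.0), (np.float64(36.75), -30.0), (np.float64(38.25), -20.0)]
scene 0.0175 [(np.float64(36.75), -15.0), (np.float64(38.25), -28.0), (np.float64(39.75), -30.0), (np.float64(41.25), -16.0), (np.float64(168.75), 12.0), (np.float64(170.25), 12.0), (np.float64(177.75), -12.0)]
scene 0.0115 [(np.float64(-120.75), -10.0), (np.float64(-119.25), -15.0), (np.float64(-117.75), -14.0), (np.float64(-116.25), -9.0), (np.float64(-107.25), 8.0), (np.float64(-105.75), 14.0), (np.float64(-104.25), 10.0)]
floor 0.0113
coup 0.0191
bed 0.0172
```

```bash
python3 -c "
from h import *
go(.518,-.105,.095,79.2)"
```

```text
shift [ 0.161  -0.0117  0.0225] turn -0.258 now [ 0.459  -0.2553  0.1174] phi 64.42 zax [-1.e-04  1.e-03 -1.e+00] t 4.075 F [-0.37 -0.62 -2.4 ] M [-0.006 -0.027  0.064] w 0.0294
```

{"method": "send_rows", "body": {"steps": [0.015,0.02,-0.001,0,-0.04,0.015,0.05,-0.004,0,-0.09,0.015,0.085,-0.006,0,-0.14,0.015,0.12,-0.009,0,-0.2,0.015,0.148,-0.011,0.01,-0.24,0.015,0.161,-0.0117,0.0225,-0.258,0.015,0.161,-0.0117,0.0225,-0.258]}}

```text
time: 4.95
position: [0.5169, -0.1035, 0.0936]
tool_rot: [0.77, 0.638, -0.001, -0.002]
ft_force: [0.7, -0.1, -3.5]
grip_width: 0.0298
```

```bash
python3 -c "
from h import *
go(.518,-.105,.073,79.2)
d=cams.camera('scene'); a=d['color'][120:300,230:420]; save('s6.png',a,3)
d=cams.camera('top'); a=d['color'][150:270,230:400]; save('t6.png',a,4)
"
```

```text
shift [-0.0013  0.0014  0.0206] turn 0.0022 now [ 0.5169 -0.1035  0.0936] phi 79.33 zax [-0.0036  0.0022 -1.    ] t 4.95 F [ 0.72 -0.08 -3.52] M [-0.084 -0.026 -0.018] w 0.0298
```

View pics/s6.png

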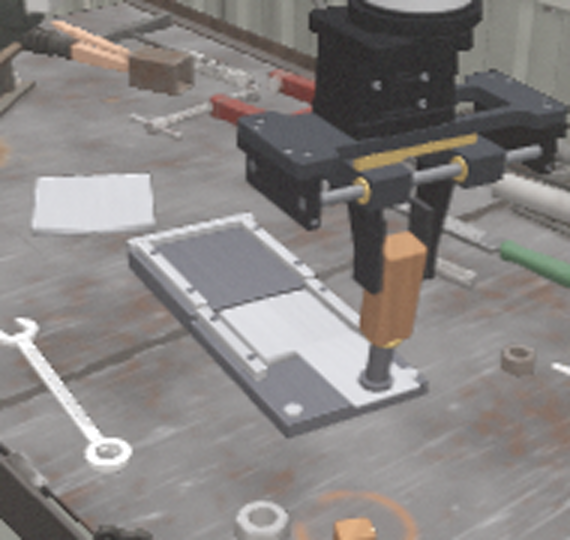

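View pics/t6.png

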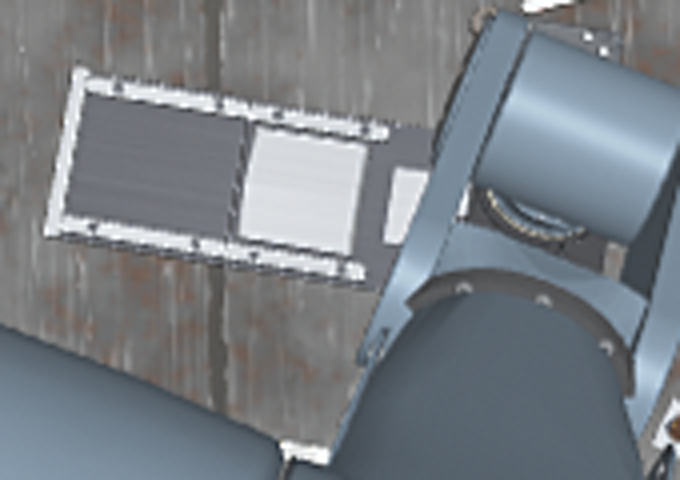

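The top crop shows the lip centre at (391,205) on the coupon's axis, whose free end is at (358,200). Now I'll descend and feel for the floor.

{"method": "send_rows", "body": {"steps": [0.015,-0.001,0.001,0.006,0,0.015,-0.001,0.001,0.013,0,0.015,-0.001,0.001,0.019,0,0.015,-0.001,0.001,0.021,0,0.015,-0.001,0.001,0.021,0]}}

```text
time: 5.68
position: [0.5184, -0.1065, 0.0734]
tool_rot: [0.771, 0.637, -0.0, -0.001]
ft_force: [0.2, 1.1, -2.9]
grip_width: 0.0301
```

```bash
python3 -c "
from h import *
go(.518,-.105,.0695,79.2)"
```

```text
shift [ 0.0014 -0.0007  0.0039] turn -0.0002 now [ 0.5184 -0.1065  0.0734] phi 79.19 zax [-0.0013  0.001  -1.    ] t 5.675 F [ 0.15  1.12 -2.93] M [-0.079 -0.107 -0.073] w 0.0301
```

{"method": "send_rows", "body": {"steps": [0.015,0,0,0.001,0,0.015,0,0,0.002,0]}}

```text
time: 5.92
position: [0.5185, -0.1065, 0.0715]
tool_rot: [0.771, 0.637, -0.0, -0.001]
ft_force: [0.4, 0.5, -3.1]
grip_width: 0.0298
```

{"method": "send_rows", "body": {"steps": [0.015,0,0,0.001,0,0.015,0,0,0.001,0]}}

```text
time: 6.18
position: [0.5185, -0.1065, 0.0705]
tool_rot: [0.771, 0.637, -0.0, -0.001]
ft_force: [-0.2, 1.0, -2.2]
grip_width: 0.0298
```

{"method": "send_rows", "body": {"steps": [0.015,0,0,0.001,0,0.015,0,0,0.001,0]}}

```text
time: 6.42
position: [0.5186, -0.1065, 0.0696]
tool_rot: [0.771, 0.637, -0.0, -0.001]
ft_force: [0.2, -0.1, -2.8]
grip_width: 0.0298
```

{"method": "send_rows", "body": {"steps": [0.015,0,0,0.0005,0,0.015,0,0,0.001,0]}}

```text
time: 6.68
position: [0.5187, -0.1068, 0.0694]
tool_rot: [0.77, 0.638, -0.0, -0.0]
ft_force: [-1.8, -1.9, 9.2]
grip_width: 0.0294
```

{"method": "send_rows", "body": {"steps": [0.015,0,0,0.0005,0,0.015,0,0,0.001,0]}}

```text
time: 6.92
position: [0.5187, -0.1071, 0.0693]
tool_rot: [0.77, 0.638, -0.0, -0.0]
ft_force: [-3.2, -0.4, 11.2]
grip_width: 0.0297
```

```bash
python3 -c "
from h import *
go(.518,-.105,.0695,79.2)
d=cams.camera('scene'); a=d['color'][180:300,270:410]; save('s7.png',a,4)"
```

```text
shift [ 0.0019 -0.001  -0.0002] turn 0.0004 now [ 0.5187 -0.1071  0.0693] phi 79.23 zax [-4.e-04 -2.e-04 -1.e+00] t 6.925 F [-3.23 -0.37 11.17] M [0.115 0.553 0.004] w 0.0297
```

View pics/s7.png

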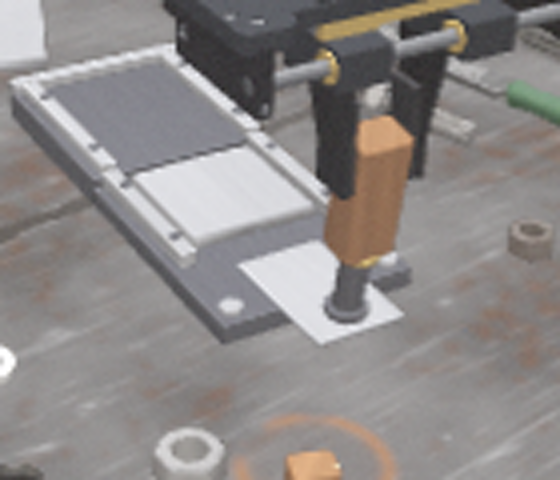

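{"method": "send_rows", "body": {"steps": [0.015,0.001,0,-0.0004,0]}}

```text
time: 7.1
position: [0.5189, -0.106, 0.0698]
tool_rot: [0.77, 0.637, -0.0, 0.0]
ft_force: [-0.1, -0.4, -2.2]
grip_width: 0.0299
```

```bash
cat >> h.py <<'E'
def blade():
    o=robot.get_obs();p=o['position'];Rm=R.from_quat(o['tool_rot']).as_matrix()
    for nm in ('scene','top'):
        d=cams.camera(nm);W=pts(d);c=d['color'].astype(int)
        Q=(W-p)@Rm*1000   # tool coords mm
        for lab,(a,b),hw in (('floor',(40,90),None),('blade all',(12,72),22),('rear',(12,46),22),('front',(50,72),22)):
            if lab=='floor': m=(Q[...,0]>30)&(Q[...,0]<72)&(abs(Q[...,1]+2)>30)&(abs(Q[...,1]+2)<36)
            else: m=(Q[...,0]>a)&(Q[...,0]<b)&(abs(Q[...,1]+2)<hw)&(c.min(2)>140)
            m&=(Q[...,2]>45)&(Q[...,2]<70)
            P=Q[m]
            if len(P)<15: continue
            A=np.c_[P[:,:2]-[70,0],np.ones(len(P))]; s=np.linalg.lstsq(A,P[:,2],rcond=None)[0]
            r=P[:,2]-A@s
            print(nm,lab,len(P),'slope x,y',s[:2].round(4),'z at lip',s[2].round(2),'rms',r.std().round(2))
E
python3 -c "
from h import *
go(.518,-.105,.0695,79.2)
blade()"
```

```text
shift [ 0.0009 -0.0011  0.0003] turn 0.0002 now [ 0.5189 -0.106   0.0698] phi 79.21 zax [ 0.e+00 -2.e-04 -1.e+00] t 7.1 F [-0.06 -0.45 -2.24] M [-0.057 -0.139  0.014] w 0.0299
scene floor 47 slope x,y [-0.1344 -0.0308] z at lip 55.44 rms 2.43
scene blade all 263 slope x,y [-0.0005 -0.0346] z at lip 56.11 rms 2.62
scene rear 134 slope x,y [-0.0476 -0.07  ] z at lip 53.91 rms 3.45
scene front 109 slope x,y [0.0717 0.0028] z at lip 57.03 rms 0.8
top floor 20 slope x,y [0.0961 0.0095] z at lip 58.45 rms 2.69
top blade all 98 slope x,y [ 0.045 -0.022] z at lip 56.83 rms 2.51
top front 90 slope x,y [ 0.0275 -0.0267] z at lip 56.74 rms 2.49
```

{"method": "send_rows", "body": {"steps": [0.015,0.003,0,0.0004,0,0.015,0.006,0,0.0006,0,0.015,0.009,0,0.0006,0]}}

```text
time: 7.58
position: [0.522, -0.098, 0.0696]
tool_rot: [0.77, 0.638, 0.0, 0.002]
ft_force: [-0.2, -3.2, 5.1]
grip_width: 0.0301
```

{"method": "send_rows", "body": {"steps": [0.015,0.003,0,0.0002,0,0.015,0.006,0,0.0002,0,0.015,0.009,0,0.0002,0]}}

```text
time: 7.95
position: [0.5243, -0.0893, 0.0696]
tool_rot: [0.77, 0.638, 0.001, 0.002]
ft_force: [0.1, -2.5, 5.3]
grip_width: 0.0293
```

```bash
python3 -c "
from h import *
go(.518,-.105,.0695,79.2)"
```

```text
shift [-0.0166 -0.0032  0.0002] turn 0.0008 now [ 0.5243 -0.0893  0.0696] phi 79.25 zax [ 0.0038 -0.0027 -1.    ] t 7.95 F [ 0.15 -2.53  5.32] M [-0.431  0.067  0.003] w 0.0293
```

{"method": "send_rows", "body": {"steps": [0.015,0.002,-0.001,0,0,0.015,0.004,-0.002,0,0,0.015,0.006,-0.002,0,0]}}

```text
time: 8.32
position: [0.5238, -0.0833, 0.0698]
tool_rot: [0.77, 0.638, 0.001, 0.003]
ft_force: [-0.3, -4.6, 4.8]
grip_width: 0.03
```

{"method": "send_rows", "body": {"steps": [0.015,0.002,-0.0005,0,0,0.015,0.004,-0.001,0,0,0.015,0.006,-0.001,0,0]}}

```text
time: 8.7
position: [0.524, -0.0774, 0.0699]
tool_rot: [0.77, 0.638, 0.001, 0.003]
ft_force: [-0.3, -4.7, 4.9]
grip_width: 0.0297
```

```bash
python3 -c "
from h import *
go(.521,-.089,.0695,79.2)
d=cams.camera('scene'); a=d['color'][170:270,270:390]; save('s8.png',a,5)"
```

```text
shift [-0.012  -0.0008  0.0004] turn 0.0013 now [ 0.524  -0.0774  0.0699] phi 79.27 zax [ 0.0047 -0.0041 -1.    ] t 8.7 F [-0.25 -4.69  4.88] M [-0.844 -0.019 -0.031] w 0.0297
```

View pics/s8.png

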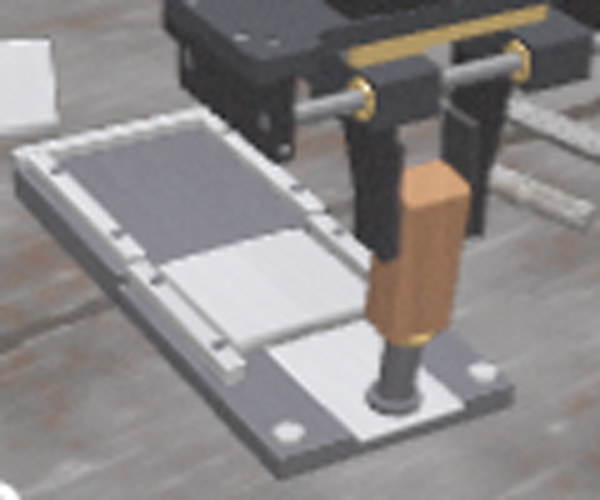

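The crop shows the coupon nearly at the step, crop (165,262), with the lip at its free end, crop (310,340). I'll keep pushing lightly.

{"method": "send_rows", "body": {"steps": [0.015,0.002,-0.0005,0,0,0.015,0.004,-0.001,0,0]}}

```text
time: 9.0
position: [0.5237, -0.0729, 0.0698]
tool_rot: [0.77, 0.638, 0.001, 0.003]
ft_force: [0.2, -3.7, 4.5]
grip_width: 0.0296
```

{"method": "send_rows", "body": {"steps": [0.015,0.002,0,0,0,0.015,0.004,0,0,0]}}

```text
time: 9.25
position: [0.5242, -0.0688, 0.0698]
tool_rot: [0.77, 0.638, 0.0, 0.003]
ft_force: [0.1, -4.4, 5.1]
grip_width: 0.0297
```

```bash
python3 -c "
from h import *
go(.521,-.089,.0695,79.2)
d=cams.camera('scene'); a=d['color'][170:270,270:390]; save('s9.png',a,5)"
```

```text
shift [-0.0205  0.0006  0.0003] turn 0.0014 now [ 0.5242 -0.0688  0.0698] phi 79.28 zax [ 0.004  -0.0037 -1.    ] t 9.25 F [ 0.09 -4.44  5.12] M [-0.635  0.077 -0.024] w 0.0297
```

View pics/s9.png

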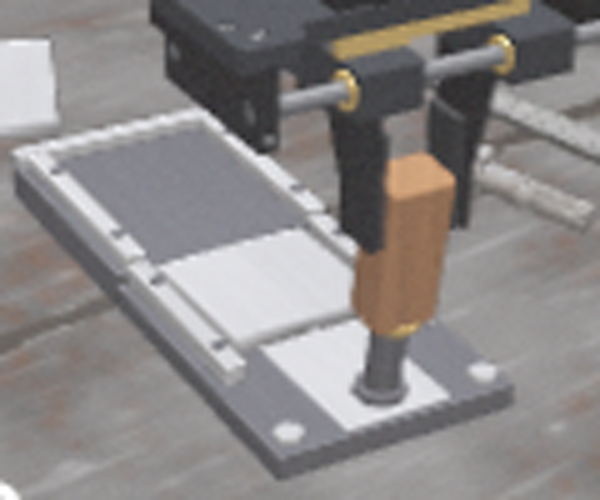

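{"method": "send_rows", "body": {"steps": [0.015,0.002,0,0,0,0.015,0.004,0,0,0,0.015,0.006,0,0,0]}}

```text
time: 9.68
position: [0.5253, -0.0625, 0.0697]
tool_rot: [0.77, 0.638, 0.0, 0.003]
ft_force: [0.2, -4.3, 5.1]
grip_width: 0.0299
```

{"method": "send_rows", "body": {"steps": [0.015,0.002,0,0,0,0.015,0.004,0,0,0]}}

```text
time: 9.93
position: [0.5259, -0.0584, 0.0697]
tool_rot: [0.77, 0.638, 0.0, 0.002]
ft_force: [-0.5, -4.9, 5.3]
grip_width: 0.0299
```

```bash
python3 -c "
from h import *
go(.521,-.089,.0695,79.2)
d=cams.camera('scene'); a=d['color'][170:270,270:390]; save('s10.png',a,5)
d=cams.camera('top'); a=d['color'][160:230,230:350]; save('t10.png',a,5)"
```

```text
shift [-0.031   0.0009  0.0003] turn 0.0017 now [ 0.5259 -0.0584  0.0697] phi 79.3 zax [ 0.0035 -0.0034 -1.    ] t 9.925 F [-0.47 -4.86  5.27] M [-0.715  0.086  0.05 ] w 0.0299
```

View pics/s10.png

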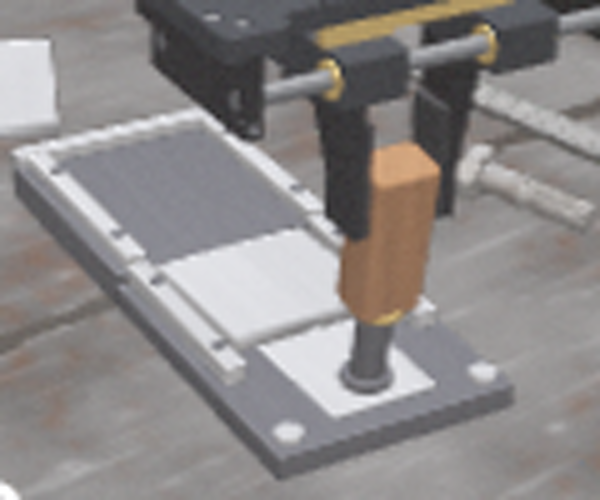

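View pics/t10.png

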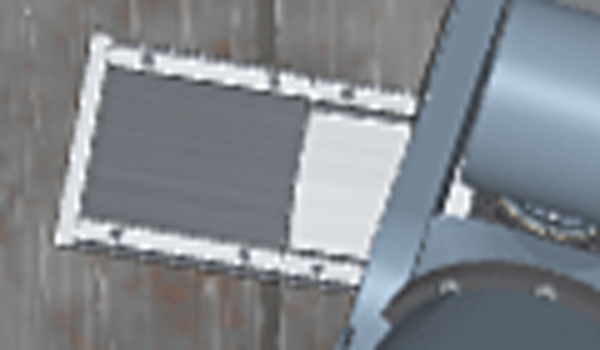

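In the scene crop the coupon sits home with no dark gap at the step, and the blade is going in under its free end at crop (300,335). I'll insert a bit more and then start lifting.

{"method": "send_rows", "body": {"steps": [0.015,0.002,0,0,0,0.015,0.004,0,0,0,0.015,0.006,0,0,0], "force": 60}}

```text
time: 10.4
position: [0.527, -0.0523, 0.0697]
tool_rot: [0.77, 0.638, 0.0, 0.002]
ft_force: [0.1, -4.7, 4.7]
grip_width: 0.0297
```

```bash
python3 -c "
from h import *
go(.521,-.089,.0695,79.2)"
```

```text
shift [-0.0371  0.001   0.0003] turn 0.0017 now [ 0.527  -0.0523  0.0697] phi 79.3 zax [ 0.0033 -0.0032 -1.    ] t 10.4 F [ 0.08 -4.73  4.7 ] M [-0.775  0.053  0.023] w 0.0297
```

{"method": "send_rows", "body": {"steps": [0.015,0,0,-0.002,0,0.015,0.0003,0,-0.005,0,0.015,0.0008,0,-0.009,0,0.015,0.0014,0,-0.012,0]}}

```text
time: 10.9
position: [0.5261, -0.0503, 0.0813]
tool_rot: [0.77, 0.638, -0.0, 0.001]
ft_force: [0.7, -0.6, -5.8]
grip_width: 0.0298
```

```bash
python3 -c "
from h import *
go(.527,-.0523,.0695,79.2)
d=cams.camera('scene'); a=d['color'][150:270,260:400]; save('s11.png',a,4.5)"
```

```text
shift [-0.0018  0.0012  0.0119] turn 0.002 now [ 0.5261 -0.0503  0.0813] phi 79.32 zax [ 0.001  -0.0023 -1.    ] t 10.9 F [ 0.67 -0.61 -5.8 ] M [-0.139  0.06  -0.001] w 0.0298
```

View pics/s11.png

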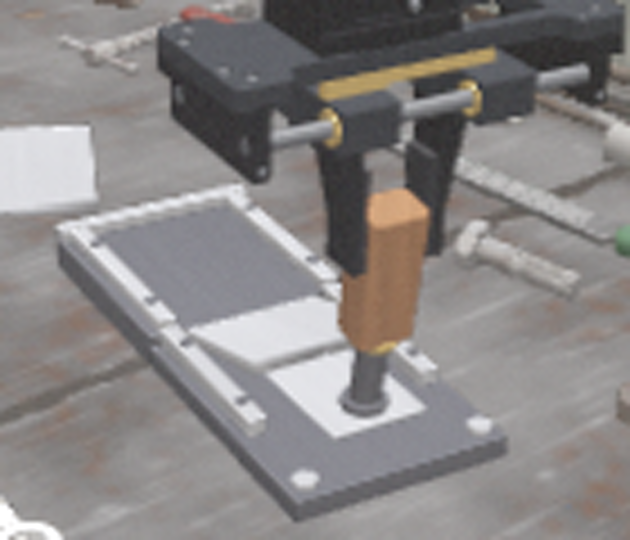

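The coupon is tilting up on the lip at crop (310,340), with its foot at the step. I'll continue the arc.

{"method": "send_rows", "body": {"steps": [0.015,0.0012,0,-0.0045,0,0.015,0.0029,0,-0.009,0,0.015,0.0047,0,-0.0129,0,0.015,0.0072,0,-0.0171,0,0.015,0.0096,0,-0.0207,0]}}

```text
time: 11.58
position: [0.5283, -0.0408, 0.1029]
tool_rot: [0.77, 0.638, 0.0, 0.002]
ft_force: [-0.0, -0.4, -4.5]
grip_width: 0.0293
```

```bash
python3 -c "
from h import *
go(.527,-.0523,.0695,79.2)
d=cams.camera('scene'); a=d['color'][130:270,250:400]; save('s12.png',a,4)"
```

```text
shift [-0.0115  0.0007  0.0334] turn 0.002 now [ 0.5283 -0.0408  0.1029] phi 79.32 zax [ 0.0023 -0.0027 -1.    ] t 11.575 F [-0.04 -0.42 -4.54] M [-0.393  0.097 -0.054] w 0.0293
```

View pics/s12.png

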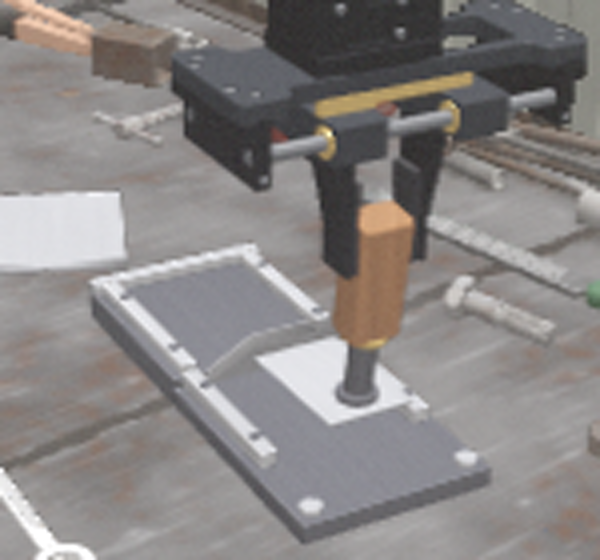

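The coupon stands about 37° up, edge at crop (250,345). I'll keep going.

{"method": "send_rows", "body": {"steps": [0.015,0.0023,0,-0.0032,0,0.015,0.0057,0,-0.0067,0,0.015,0.0095,0,-0.0098,0,0.015,0.0135,0,-0.0125,0,0.015,0.0177,0,-0.0149,0]}}

```text
time: 12.25
position: [0.5321, -0.0228, 0.1184]
tool_rot: [0.77, 0.638, 0.001, 0.002]
ft_force: [-0.6, -1.0, -2.9]
grip_width: 0.0295
```

```bash
python3 -c "
from h import *
go(.527,-.0523,.0695,79.2)
d=cams.camera('scene'); a=d['color'][130:270,250:400]; save('s13.png',a,4)"
```

```text
shift [-0.0299  0.0002  0.049 ] turn 0.0022 now [ 0.5321 -0.0228  0.1184] phi 79.33 zax [ 0.0035 -0.0026 -1.    ] t 12.25 F [-0.6  -0.97 -2.88] M [-0.286 -0.03  -0.029] w 0.0295
```

View pics/s13.png

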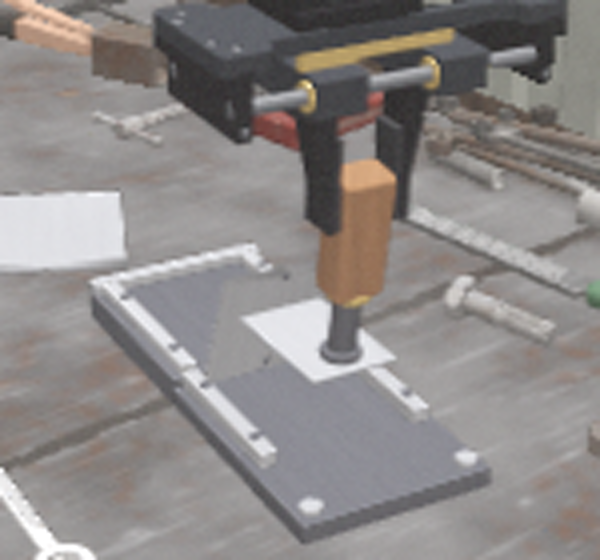

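{"method": "send_rows", "body": {"steps": [0.015,0.003,0,-0.001,0,0.015,0.006,0,-0.002,0,0.015,0.009,0,-0.003,0,0.015,0.012,0,-0.0035,0]}}

```text
time: 12.8
position: [0.5346, -0.0102, 0.1222]
tool_rot: [0.77, 0.638, 0.001, 0.002]
ft_force: [-0.2, -0.2, -3.1]
grip_width: 0.0296
```

```bash
python3 -c "
from h import *
go(.527,-.0523,.0695,79.2)
d=cams.camera('scene'); a=d['color'][130:270,250:400]; save('s14.png',a,4)"
```

```text
shift [-0.0427  0.0001  0.0528] turn 0.0022 now [ 0.5346 -0.0102  0.1222] phi 79.32 zax [ 0.004 -0.002 -1.   ] t 12.8 F [-0.19 -0.2  -3.06] M [-0.194 -0.081 -0.051] w 0.0296
```

View pics/s14.png

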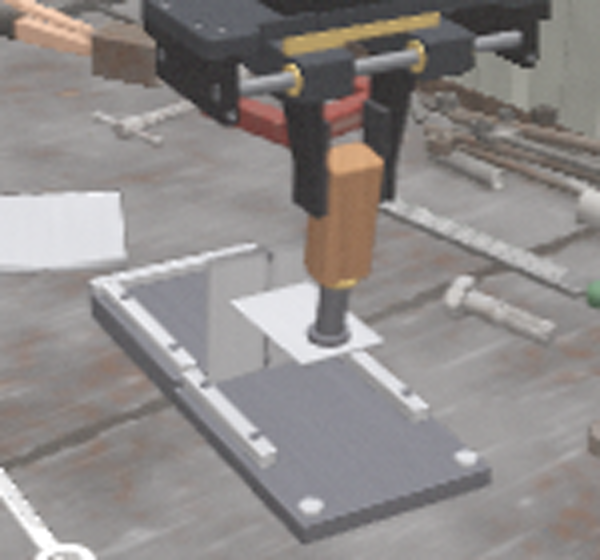

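The coupon is almost vertical, face at crop (240,310). I'll nudge it slowly past balance.

{"method": "send_rows", "body": {"steps": [0.015,0.0015,0,0,0,0.015,0.003,0,0,0,0.015,0.0045,0,0,0,0.015,0.006,0,0,0]}}

```text
time: 13.35
position: [0.5358, -0.0038, 0.1222]
tool_rot: [0.77, 0.638, 0.001, 0.002]
ft_force: [-0.0, 0.1, -3.7]
grip_width: 0.0295
```

```bash
python3 -c "
from h import *
go(.527,-.0523,.0695,79.2)
d=cams.camera('scene'); a=d['color'][130:270,250:400]; save('s15.png',a,4)"
```

```text
shift [-0.0492  0.0001  0.0528] turn 0.0022 now [ 0.5358 -0.0038  0.1222] phi 79.32 zax [ 0.0042 -0.0016 -1.    ] t 13.35 F [-0.    0.14 -3.71] M [-0.085 -0.017 -0.016] w 0.0295
```

View pics/s15.png

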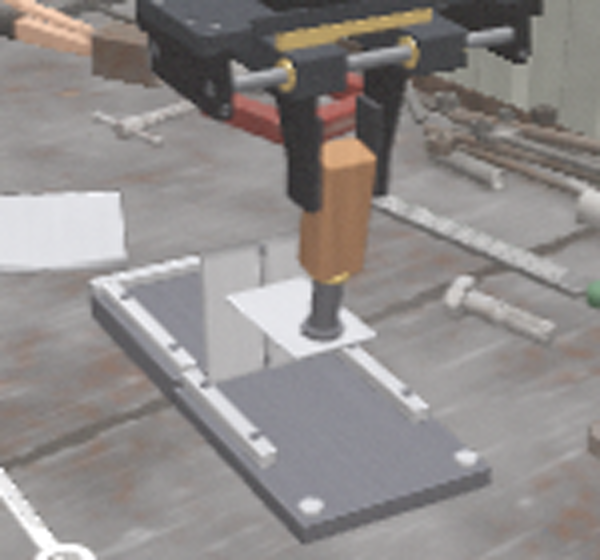

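{"method": "send_rows", "body": {"steps": [0.015,0.001,0,0,0,0.015,0.002,0,0,0,0.015,0.003,0,0,0,0.015,0.004,0,0,0]}}

```text
time: 13.9
position: [0.5365, 0.0004, 0.1222]
tool_rot: [0.77, 0.638, 0.001, 0.002]
ft_force: [1.1, 0.6, -2.1]
grip_width: 0.0294
```

```bash
python3 -c "
from h import *
go(.527,-.0523,.0695,79.2)
d=cams.camera('scene'); a=d['color'][130:270,250:400]; save('s16.png',a,4)"
```

```text
shift [-0.0535  0.0001  0.0528] turn 0.0023 now [5.365e-01 4.000e-04 1.222e-01] phi 79.33 zax [ 0.0042 -0.0014 -1.    ] t 13.9 F [ 1.12  0.55 -2.07] M [-0.061 -0.067  0.001] w 0.0294
```

View pics/s16.png

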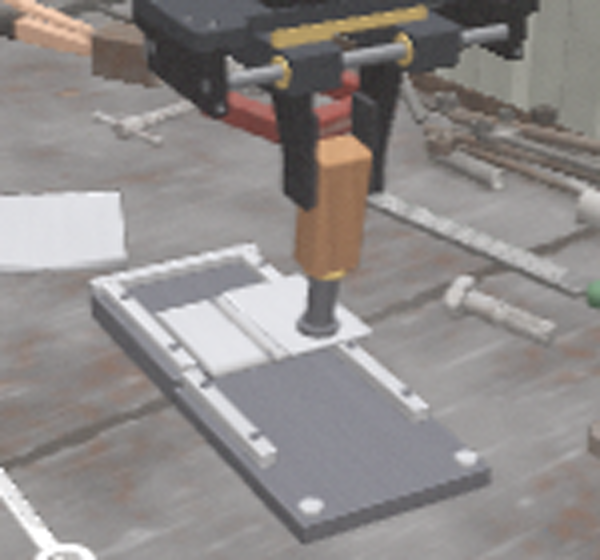

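The coupon now lies on the bed groove up, with the groove line at crop (245,330). I'll back the turner off and measure.

{"method": "send_rows", "body": {"steps": [0.015,-0.01,0,-0.005,0,0.015,-0.03,0,-0.005,0,0.015,-0.055,0,-0.005,0,0.015,-0.08,0,-0.005,0,0.015,-0.1,0,-0.005,0,0.015,-0.105,0,-0.005,0]}}

```text
time: 14.7
position: [0.5171, -0.1044, 0.1277]
tool_rot: [0.77, 0.637, 0.001, 0.002]
ft_force: [-0.0, -0.4, -2.7]
grip_width: 0.0293
```

Run:
```python
from h import *
go(.527,-.0523,.0695,79.2)
d=cams.camera('scene'); save('s17.png',d['color'][160:280,250:390],4.5)
t=cams.camera('top'); save('t17.png',t['color'][160:230,230:350],5)
u=np.array([.187,.982]);w=np.array([-.982,.187]);C=np.array([.5415,.0289])
for nm,d in (('top',t),('scene',d)):
    c=d['color'].astype(np.float32).mean(2);K=d['intrinsics'];T=d['extrinsics']
    X=np.arange(-60,180,1.5);prof=[]
    for a in X:
        v=[]
        for b in (-18,-14,12,16,20):
            q=np.r_[C+u*a/1000+w*b/1000,.0255];cc=T[:3,:3].T@(q-T[:3,3]);px=K@(cc/cc[2])
            v.append(cv2.getRectSubPix(c,(1,1),(float(px[0]),float(px[1])))[0,0])
        prof.append(np.mean(v))
    g=np.diff(prof);print(nm,[(float(X[i]+.75),round(float(g[i]))) for i in np.where(abs(g)>12)[0]])
    W=pts(d);D=(W[...,:2]-C)@np.stack([u,w],1)*1000
    for a0 in range(30,150,15):
        m=(D[...,0]>a0)&(D[...,0]<a0+15)&(abs(D[...,1])<33)&(W[...,2]<.05)
        if m.sum(): print(a0,round(float(np.median(W[m][:,2])),4),end=' ')
    print()
```

```text
shift [ 0.053  -0.0004  0.0581] turn 0.0001 now [ 0.5171 -0.1044  0.1277] phi 79.21 zax [ 0.005  -0.0018 -1.    ] t 14.7 F [-0.   -0.44 -2.74] M [-0.019 -0.064 -0.013] w 0.0293
top [(-59.25, -37), (-57.75, -16), (30.75, 35), (32.25, 39), (33.75, 15), (107.25, -16), (108.75, -25), (110.25, -29), (111.75, -28), (155.25, 23), (156.75, 45), (158.25, 37), (165.75, -55), (167.25, -51)]
30 0.0244 45 0.0253 60 0.0254 75 0.0255 90 0.0255 105 0.0204 120 0.0178 135 0.0177 
scene [(26.25, 16), (27.75, 14), (105.75, -14), (107.25, -21), (108.75, -20), (110.25, -12), (155.25, 14), (164.25, -17), (165.75, -18), (167.25, -15)]
30 0.0219 45 0.0251 60 0.0249 75 0.0251 90 0.0251 105 0.0245 120 0.0174 135 0.0173
```

View pics/s17.png

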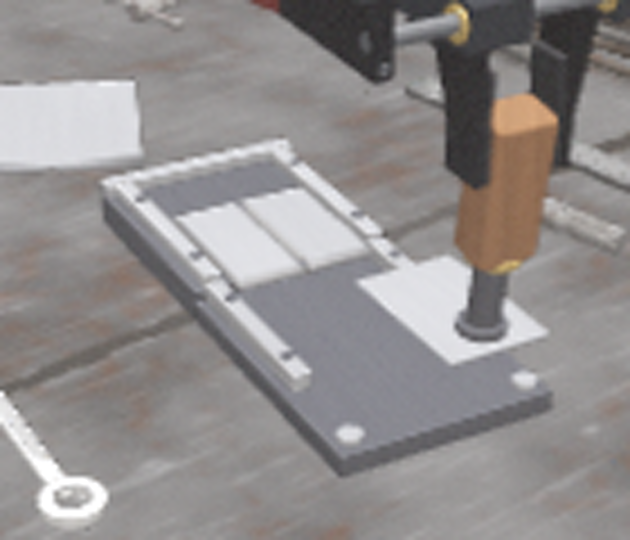

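View pics/t17.png

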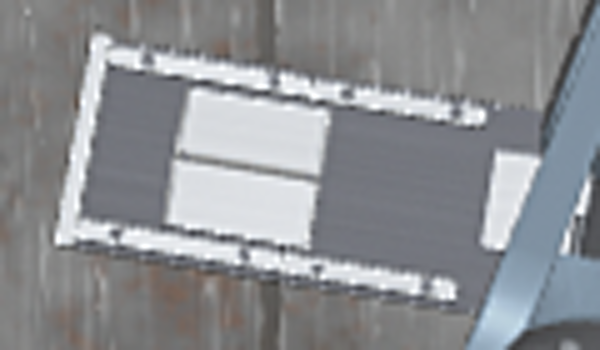

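The coupon is flat on the bed, groove up, in the top crop at (178–330, 88–245). However, it overhangs the step by about 13 mm. I'll ease it further onto the bed with the lip against the middle of its end face, holding the blade above the bed.

{"method": "send_rows", "body": {"steps": [0.015,0.005,0,0.012,0,0.015,0.02,0,0.026,0,0.015,0.04,0,0.038,0,0.015,0.06,0,0.046,0,0.015,0.072,0,0.0485,0,0.015,0.076,0,0.0486,0,0.015,0.076,0,0.0486,0]}}

```text
time: 15.68
position: [0.5317, -0.0284, 0.079]
tool_rot: [0.77, 0.638, 0.001, 0.002]
ft_force: [1.3, 0.0, -2.5]
grip_width: 0.0296
```

Run:
```python
from h import *
go(.527,-.0523,.0791,79.2)
d=cams.camera('scene'); save('s18.png',d['color'][170:260,270:370],6)
```

```text
shift [-0.0243 -0.0002 -0.0001] turn 0.0018 now [ 0.5317 -0.0284  0.079 ] phi 79.3 zax [ 0.005  -0.0016 -1.    ] t 15.675 F [ 1.34  0.01 -2.48] M [-0.079 -0.097 -0.03 ] w 0.0296
```

View pics/s18.png

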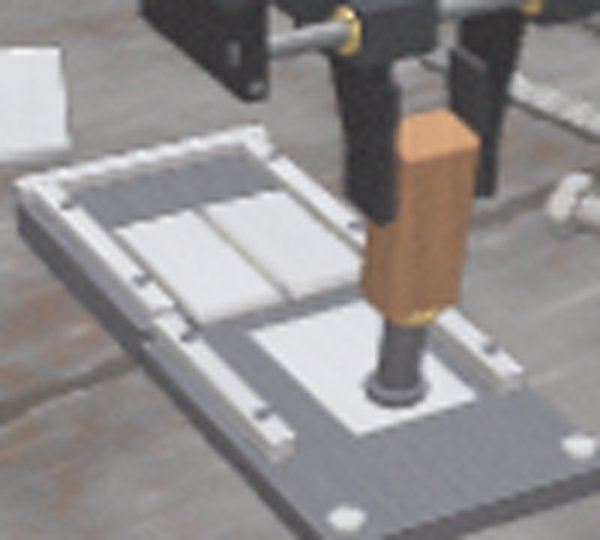

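The lip stands a little short of the coupon's edge, crop (285,315). Pushing slowly.

{"method": "send_rows", "body": {"steps": [0.015,0.004,0,0,0,0.015,0.008,0,0,0,0.015,0.012,0,0,0,0.015,0.015,0,0,0,0.015,0.018,0,0,0,0.015,0.021,0,0,0]}}

```text
time: 16.48
position: [0.5358, -0.0086, 0.0792]
tool_rot: [0.77, 0.638, 0.001, 0.003]
ft_force: [0.2, -2.4, -1.5]
grip_width: 0.0295
```

Run:
```python
from h import *
go(.527,-.0523,.0791,79.2)
d=cams.camera('scene'); save('s19.png',d['color'][170:260,270:370],6)
```

```text
shift [-0.0446 -0.0005  0.0001] turn 0.0015 now [ 0.5358 -0.0086  0.0792] phi 79.29 zax [ 0.0054 -0.0025 -1.    ] t 16.475 F [ 0.22 -2.38 -1.46] M [-0.699  0.031  0.001] w 0.0295
```

View pics/s19.png

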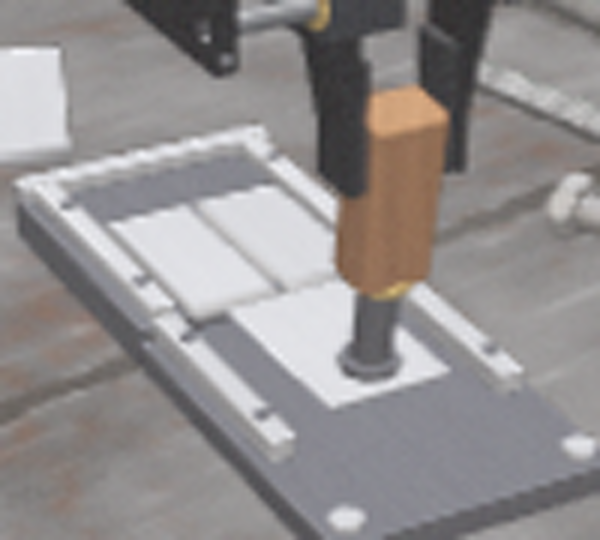

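The lip is in contact at about 2 N and the coupon is sliding. Continuing about 24 mm.

{"method": "send_rows", "body": {"steps": [0.015,0.003,0,0,0,0.015,0.006,0,0,0,0.015,0.009,0,0,0,0.015,0.012,0,0,0]}}

```text
time: 17.02
position: [0.538, 0.004, 0.0791]
tool_rot: [0.77, 0.638, 0.001, 0.002]
ft_force: [-0.7, -2.2, -2.2]
grip_width: 0.0296
```

{"method": "send_rows", "body": {"steps": [0.015,0.003,0,0,0,0.015,0.006,0,0,0,0.015,0.009,0,0,0,0.015,0.012,0,0,0,0.015,0.012,0,0,0]}}

```text
time: 17.65
position: [0.5403, 0.0163, 0.079]
tool_rot: [0.77, 0.638, 0.002, 0.002]
ft_force: [0.4, 0.1, -1.9]
grip_width: 0.0296
```

Run:
```python
from h import *
go(.527,-.0523,.0791,79.2)
d=cams.camera('scene'); save('s20.png',d['color'][160:260,260:370],6)
```

```text
shift [-0.0699 -0.0003 -0.0001] turn 0.0012 now [0.5403 0.0163 0.079 ] phi 79.27 zax [ 0.0053 -0.0012 -1.    ] t 17.65 F [ 0.43  0.08 -1.95] M [-0.362 -0.032  0.031] w 0.0296
```

View pics/s20.png

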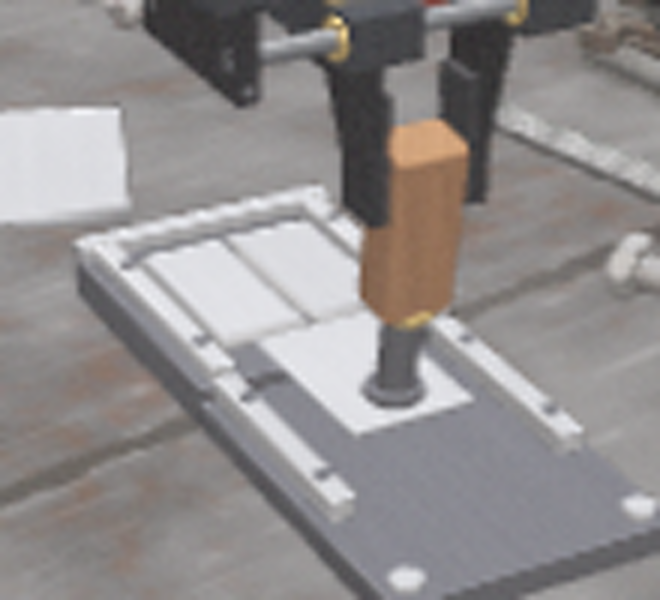

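The crop shows the step edge exposed at (265,380), so the coupon is wholly on the bed. I'll back off and carry the turner to the clear bench just off the jig's low end.

{"method": "send_rows", "body": {"steps": [0.015,-0.008,0,0,0,0.015,-0.03,0,-0.01,0,0.015,-0.06,0,-0.025,0,0.015,-0.095,0,-0.03,0,0.015,-0.13,0,-0.03,0,0.015,-0.165,0,-0.03,0,0.015,-0.195,0,-0.03,0,0.015,-0.207,0,-0.03,0]}}

```text
time: 18.7
position: [0.5014, -0.1888, 0.1091]
tool_rot: [0.771, 0.637, 0.002, 0.002]
ft_force: [0.9, 0.4, -2.9]
grip_width: 0.0296
```

Run:
```python
from h import *
go(.5004,-.1871,.0635,79.2)
d=cams.camera('scene'); save('s21.png',d['color'][150:350,250:450],3)
t=cams.camera('top'); save('t21.png',t['color'][160:230,230:350],5)
u=np.array([.187,.982]);w=np.array([-.982,.187]);C=np.array([.5415,.0289])
for nm,d in (('top',t),('scene',d)):
    c=d['color'].astype(np.float32).mean(2);K=d['intrinsics'];T=d['extrinsics']
    X=np.arange(-60,180,1.5);prof=[]
    for a in X:
        v=[]
        for b in (-18,-14,12,16,20):
            q=np.r_[C+u*a/1000+w*b/1000,.0255];cc=T[:3,:3].T@(q-T[:3,3]);px=K@(cc/cc[2])
            v.append(cv2.getRectSubPix(c,(1,1),(float(px[0]),float(px[1])))[0,0])
        prof.append(np.mean(v))
    g=np.diff(prof);print(nm,[(float(X[i]+.75),round(float(g[i]))) for i in np.where(abs(g)>12)[0]])
    W=pts(d);D=(W[...,:2]-C)@np.stack([u,w],1)*1000
    for a0 in range(30,150,15):
        m=(D[...,0]>a0)&(D[...,0]<a0+15)&(abs(D[...,1])<33)&(W[...,2]<.05)
        if m.sum(): print(a0,round(float(np.median(W[m][:,2])),4),end=' ')
    print()
```

```text
shift [ 0.0014 -0.0016  0.0456] turn -0.0016 now [ 0.5014 -0.1888  0.1091] phi 79.11 zax [ 0.0061 -0.001  -1.    ] t 18.7 F [ 0.88  0.42 -2.88] M [-0.087 -0.018 -0.032] w 0.0296
top [(42.75, -13), (45.75, 17), (60.75, 24), (62.25, 38), (63.75, 23), (138.75, -22), (140.25, -24), (141.75, -27), (143.25, -19), (155.25, 23), (156.75, 45), (158.25, 37), (165.75, -55), (167.25, -50)]
30 0.0112 45 0.0173 60 0.0237 75 0.0253 90 0.0249 105 0.0253 120 0.0253 135 0.021 
scene [(56.25, 12), (57.75, 14), (137.25, -16), (138.75, -21), (140.25, -19), (155.25, 14), (164.25, -17), (165.75, -18), (167.25, -16)]
30 0.0112 45 0.0168 60 0.023 75 0.0252 90 0.0252 105 0.0249 120 0.0251 135 0.0245
```

View pics/s21.png

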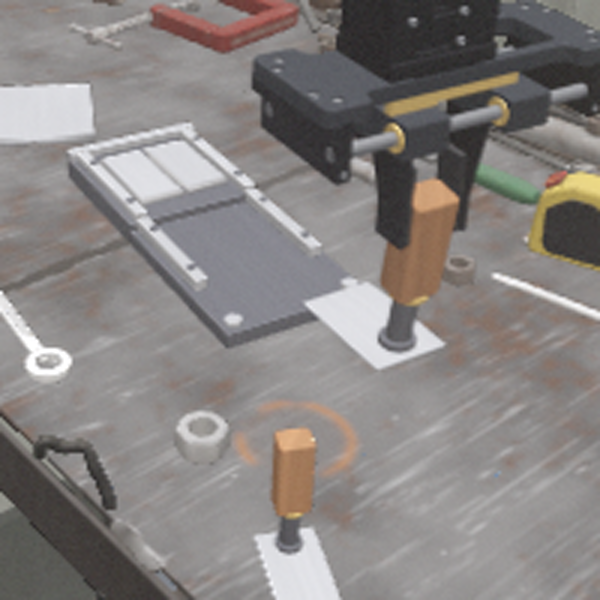

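View pics/t21.png

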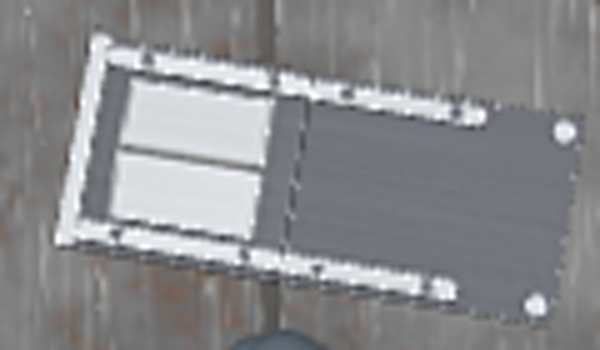

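The top crop shows the coupon between the rails at (115–272, 80–240), centred on the bed, flat, groove up. Now I'll set the turner down.

{"method": "send_rows", "body": {"steps": [0.015,0,0,0.01,0,0.015,0,0,0.024,0,0.015,0,0,0.037,0,0.015,0,0,0.044,0,0.015,0,0,0.047,0,0.015,0,0,0.048,0]}}

```text
time: 19.55
position: [0.5018, -0.188, 0.0609]
tool_rot: [0.771, 0.637, 0.002, 0.002]
ft_force: [-0.9, -0.9, -3.1]
grip_width: 0.0295
```

{"method": "send_rows", "body": {"steps": [0.015,0,0,0.001,0,0.015,0,0,0.0015,0]}}

```text
time: 19.8
position: [0.502, -0.1882, 0.0596]
tool_rot: [0.771, 0.637, 0.002, 0.003]
ft_force: [-0.6, 0.3, -2.7]
grip_width: 0.03
```

{"method": "send_rows", "body": {"steps": [0.015,0,0,0.0005,0,0.015,0,0,0.0008,0]}}

```text
time: 20.05
position: [0.5022, -0.1883, 0.059]
tool_rot: [0.771, 0.637, 0.002, 0.003]
ft_force: [0.2, -0.1, -2.8]
grip_width: 0.0292
```

{"method": "send_rows", "body": {"steps": [0.015,0,0,0.0004,0,0.015,0,0,0.0007,0]}}

```text
time: 20.3
position: [0.5022, -0.1884, 0.0583]
tool_rot: [0.771, 0.637, 0.002, 0.003]
ft_force: [-0.4, -1.1, -0.9]
grip_width: 0.0293
```

{"method": "send_rows", "body": {"steps": [0.015,0,0,0.0003,0,0.015,0,0,0.0005,0]}}

```text
time: 20.55
position: [0.5023, -0.1885, 0.0582]
tool_rot: [0.771, 0.637, 0.002, 0.003]
ft_force: [-0.8, -0.3, 2.8]
grip_width: 0.0293
```

{"method": "send_rows", "body": {"steps": [0.015,0,0,0,0,0.015,0,0,0,0,0.015,0,0,0,0], "force": 6}}

```text
time: 20.92
position: [0.5023, -0.1885, 0.0582]
tool_rot: [0.771, 0.637, 0.002, 0.003]
ft_force: [0.6, 1.4, -0.2]
grip_width: 0.0296
```

{"method": "send_rows", "body": {"steps": [0.034,0,0,0,0,0.04,0,0,0,0,0.06,0,0,0,0,0.07,0,0,0,0,0.07,0,0,0,0]}}

```text
time: 21.55
position: [0.5024, -0.1885, 0.0583]
tool_rot: [0.771, 0.637, 0.002, 0.003]
ft_force: [-0.5, 0.7, -0.0]
grip_width: 0.0624
```

Run:
```python
from h import *
go(.5004,-.1871,.0635,79.2)
d=cams.camera('scene'); save('s22.png',d['color'][150:350,250:450],3)
```

```text
shift [ 0.001  -0.0022 -0.0053] turn -0.0012 now [ 0.5024 -0.1885  0.0583] phi 79.13 zax [ 0.0071 -0.0018 -1.    ] t 21.55 F [-0.52  0.67 -0.02] M [-0.044 -0.047  0.01 ] w 0.0624
```

View pics/s22.png

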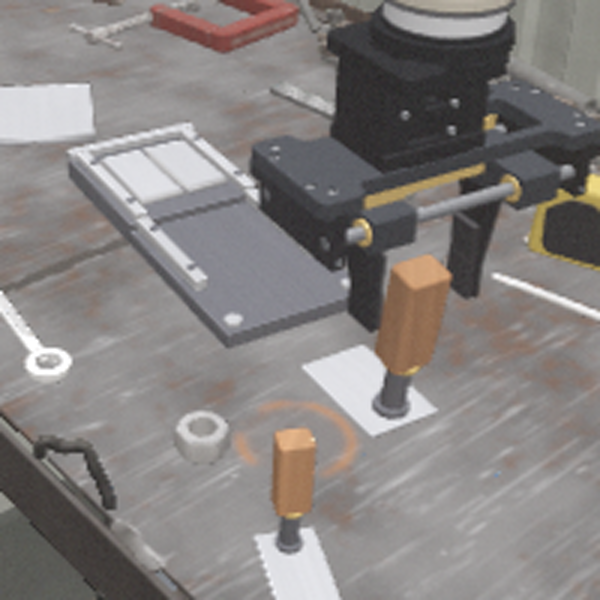

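The turner stands free at crop (400,330) with both fingers off it. Now I'll raise the gripper and make the final checks.

{"method": "send_rows", "body": {"steps": [0.07,0,0,-0.015,0,0.07,0,0,-0.05,0,0.07,0,0,-0.09,0,0.07,0,0,-0.13,0,0.07,0,0,-0.16,0,0.07,-0.04,0,-0.17,0,0.07,-0.08,0,-0.17,0,0.07,-0.08,0,-0.17,0]}}

```text
time: 22.6
position: [0.486, -0.2694, 0.2296]
tool_rot: [0.772, 0.636, 0.002, 0.004]
ft_force: [-0.4, -0.3, -0.9]
grip_width: 0.0699
```

Run:
```python
from h import *
go(.5004,-.1871,.0635,79.2)
d=cams.camera('scene'); save('s23.png',d['color'][120:370,160:460],2.6)
t=cams.camera('top'); save('t23.png',t['color'][130:280,180:450],2.9)
for nm,d in (('scene',d),('top',t)):
    W=pts(d); c=d['color'].astype(int)
    m=(c.min(2)>150)&(abs(W[...,0]-.505)<.06)&(abs(W[...,1]+.15)<.07)&(W[...,2]<.03)
    P=W[m]
    if len(P)>20:
        r=cv2.minAreaRect((P[:,:2]*1000).astype(np.float32)); print(nm,'blade',r,np.median(P[:,2]))
```

```text
shift [ 0.084  -0.0032  0.1659] turn -0.0045 now [ 0.486  -0.2694  0.2296] phi 78.94 zax [ 0.0089 -0.0041 -1.    ] t 22.6 F [-0.43 -0.29 -0.88] M [ 0.046 -0.093 -0.039] w 0.0699
scene blade ((505.47979736328125, -150.0183868408203), (118.34081268310547, 139.56121826171875), 0.174944669008255) 0.0004100083945567379
top blade ((505.3074951171875, -144.95753479003906), (71.75739288330078, 128.1336212158203), 8.42486572265625) 0.002719260207274976
```

View pics/s23.png

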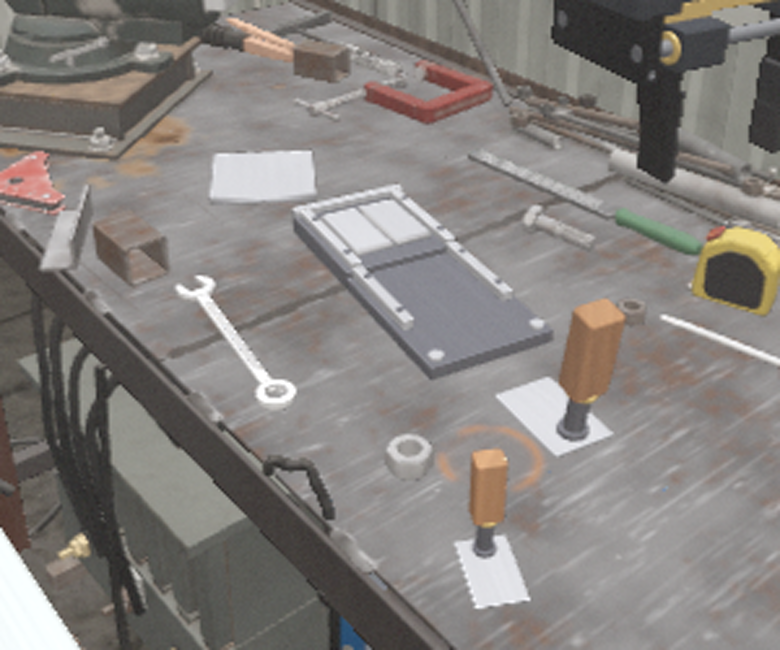

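View pics/t23.png

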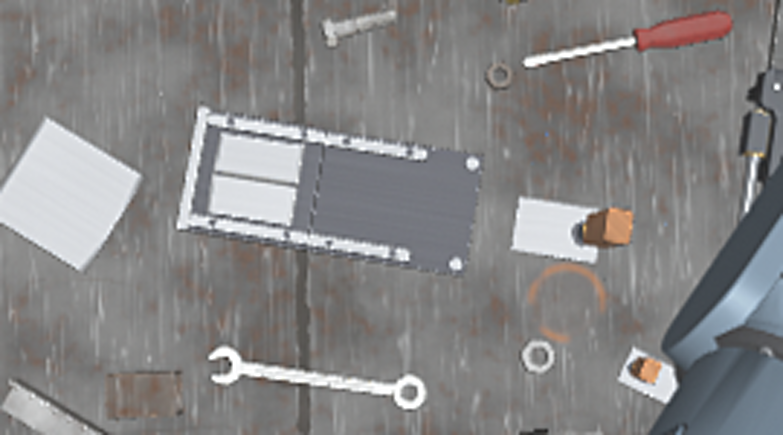

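The pictures show the coupon groove up on the bed, top crop (255,180). The turner stands upright on the bench off the jig's low end, top crop (570,230), and the bystanders look undisturbed. Handing in.

```bash
python3 -c "
from rig import hand_in, robot
o=robot.get_obs();print(o['time'],o['joint_velocities'].round(3))
print(hand_in())"
```

```text
22.7 [ 0.021  0.     0.014 -0.001 -0.003 -0.001]
the job is handed in; nothing more can be done
None
```

The coupon now lies flat, groove up, centred on the raised bed between the rails. The turner stands upright on the bench about 40 mm off the jig's low end. I handed the job in at about 22.7 s.

- **Handling:** I held the larger turner by its handle and felt for the jig floor. I slid the lip in under the coupon's free end with about 8 N on the floor and tipped the coupon over the step slowly. It landed overhanging the step by about 13 mm, so I eased it fully onto the bed with the lip at about 2 N.
- **Last checks:** The coupon's top face is level at about 25 mm in both views, 8 mm above the bed, which is one coupon thickness. Its two ends are about 16 mm from the step and from the end stop. The bystanders look unmoved in both pictures, and the gripper never came near the coupon.
- **Less than ideal:**
  - The first floor contact read about 14 N for a moment before I eased off.
  - Once past the vertical, the coupon fell the rest of the way onto the bed on its own, because the blade could not follow it.
  - The visible fingertips looked about 20 mm higher than the reported tool position, but the grip held with no visible slip.
  - The final automatic outline of the turner's blade gave no usable numbers, so I judged the turner's standing pose from the pictures.

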